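# Sort nail brushes into the bath carousel

## Task

Put the nail brushes away in the bath carousel: first swing it by its post to its stop so that the turquoise dish is at the front and drop all the short brushes into the dish, then swing it to the other stop so that the frosted glass pot is at the front and drop all the long brushes into the pot. Leave it standing at that stop, with every brush lying inside its container below the rim, and do not disturb the canister, foot file or tongue scraper.

Things in the scene. Friction and masses are not known exactly. Their poses are not given: they have to be found in the camera images.
- carousel: Bath carousel, fixed: white round base 410 mm across, 14 mm high; origin under its centre, on the turning axis, x away from the robot. A chrome wire guard at 150 mm height covers the rear half, from 20 mm behind the axis (+x) to 200 mm radius, so only the container at the front (120 mm from the axis in -x) can be loaded from above.
- turn (a joint): Angle of the carousel's wooden deck (384 mm across, top 30 mm above the work surface), counter-clockwise from above. It turns stiffly, stays where left, and has a stop at either end: at 0 the turquoise dish is exactly at the front, at 2.094 rad (120 degrees) the frosted glass pot is.
- post_top (a point): Centre of the top face of the chrome grip post that turns the deck: upright round rod 24 mm in diameter, top 151 mm above the work surface, free down to the deck, 140 mm from the axis, midway between dish and pot. It stays on the front arc: 60 degrees from the carousel's -x towards +y at joint 0, towards -y at 2.094.
- dish_in (a point): Centre of the inner floor of the turquoise ceramic dish fixed on the deck: round, open at the top, outer radius 68 mm at the rim, 58 mm at the foot, wall 4 mm, height 70 mm, floor 5 mm thick (35 mm above the work surface), rim 100 mm above the work surface; 120 mm from the axis.
- pot_in (a point): Centre of the inner floor of the frosted glass pot fixed on the deck: round, open at the top, outer radius 70 mm at the rim, 64 mm at the foot, wall 4 mm, height 80 mm, floor 5 mm thick (35 mm above the work surface), rim 110 mm above the work surface; 120 mm from the axis.
- short0: Short nail brush, wooden back with cream bristle block (all rigid), 66 mm long, 30 mm wide, 28 mm high. The origin is the brush's centre (14 mm above what it stands on when upright), x along its length, z up out of the wooden back. May be absent (five to seven of the seven brushes are present).
- short1: Short nail brush, wooden back with cream bristle block (all rigid), 66 mm long, 30 mm wide, 28 mm high. The origin is the brush's centre (14 mm above what it stands on when upright), x along its length, z up out of the wooden back. May be absent (five to seven of the seven brushes are present).
- short2: Short nail brush, wooden back with cream bristle block (all rigid), 66 mm long, 30 mm wide, 28 mm high. The origin is the brush's centre (14 mm above what it stands on when upright), x along its length, z up out of the wooden back. May be absent (five to seven of the seven brushes are present).
- short3: Short nail brush, wooden back with cream bristle block (all rigid), 66 mm long, 30 mm wide, 28 mm high. The origin is the brush's centre (14 mm above what it stands on when upright), x along its length, z up out of the wooden back. May be absent (five to seven of the seven brushes are present).
- long0: Long nail brush, same make as the short one, 100 mm long, 30 mm wide, 28 mm high. The origin is the brush's centre (14 mm above what it stands on when upright), x along its length, z up out of the wooden back. May be absent (five to seven of the seven brushes are present).
- long1: Long nail brush, same make as the short one, 100 mm long, 30 mm wide, 28 mm high. The origin is the brush's centre (14 mm above what it stands on when upright), x along its length, z up out of the wooden back. May be absent (five to seven of the seven brushes are present).
- long2: Long nail brush, same make as the short one, 100 mm long, 30 mm wide, 28 mm high. The origin is the brush's centre (14 mm above what it stands on when upright), x along its length, z up out of the wooden back. May be absent (five to seven of the seven brushes are present).
- canister: Bystander: screw-top aluminium canister, 72 mm in diameter, 90 mm high, origin at the centre of its underside.
- foot_file: Bystander: wooden foot file lying flat, 200 mm long along its x, 42 mm wide, 12 mm high, origin at its underside near the middle.
- scraper: Bystander: stainless U-shaped tongue scraper lying flat, about 125 mm long along its x, 52 mm wide, 8 mm high, origin at its underside near the middle.
Things that resemble listed ones, but are neither listed nor needed, are in the scene too. Leave any green, pink or yellow look-alike of the short0 alone.

How it is judged:
On the way, in this order (a step that is already met when the one before it is completed fails the run):
1. the carousel is at the stop with the turquoise dish at the front (value of joint turn below 0.1 rad), for 0.2 s.
2. all short brushes are in the dish, the dish still at the front (horizontal distance between each of short0, short1, short2, short3 and dish_in below 0.05 m and z of short0 in the frame of dish_in between 0 and 0.065 m and z of short1 in the frame of dish_in between 0 and 0.065 m and z of short2 in the frame of dish_in between 0 and 0.065 m and z of short3 in the frame of dish_in between 0 and 0.065 m and value of joint turn below 0.1 rad), for 0.2 s.
3. the carousel is at the stop with the frosted pot at the front (value of joint turn above 1.994 rad), for 0.2 s.
4. all long brushes are in the pot, the pot still at the front (horizontal distance between each of long0, long1, long2 and pot_in below 0.05 m and z of long0 in the frame of pot_in between 0 and 0.075 m and z of long1 in the frame of pot_in between 0 and 0.075 m and z of long2 in the frame of pot_in between 0 and 0.075 m and value of joint turn above 1.994 rad), for 0.2 s.
At the end, for the whole second after the job is handed in: Carousel within 0.10 rad of its 2.094 stop; each short brush centre within 50 mm of the dish axis and 0 to 65 mm above its floor; each long one within 50 mm of the pot axis and 0 to 75 mm above its floor; all released and at rest (under 0.03 m/s) (all of step 4 and horizontal distance between each of short0, short1, short2, short3 and dish_in below 0.05 m and z of short0 in the frame of dish_in between 0 and 0.065 m and z of short1 in the frame of dish_in between 0 and 0.065 m and z of short2 in the frame of dish_in between 0 and 0.065 m and z of short3 in the frame of dish_in between 0 and 0.065 m and linear speed of each of short0, short1, short2, short3, long0, long1, long2 below 0.03 m/s); the robot touches nothing.
It fails at once if the canister is moved more than 40 mm (distance of canister from where it was at the start of the episode above 0.04 m).
It fails at once if the foot file is moved more than 40 mm (distance of foot_file from where it was at the start of the episode above 0.04 m).
It fails at once if the scraper is moved more than 40 mm (distance of scraper from where it was at the start of the episode above 0.04 m).
It fails at once if the canister is knocked over (angle between canister's own z axis and vertical above 0.5 rad).
Of short0, short1, short2, short3, long0, long1, long2 only 5 to 7 are there at a start; the rules pass over those that are not, and their reading is None.
At some moment in a run one of short0, short1, short2, short3, long0, long1, long2 may be knocked a few centimetres aside while the robot is not near it.
Once in a run the grip may slacken for a moment while it holds something.
It also fails if it takes over 210 s, if anything falls off the work surface, if the arm or the gripper's body presses on something with over 40 N, if the wrist force passes 120 N, or if a joint passes its speed limit or range.

## Robot

A 6-joint arm with a two-finger parallel gripper is mounted at the origin on the work surface. World frame = base frame: x ahead of the robot, y to its left, z up, the work surface at z = 0. Lengths are in m, angles in rad, forces in N, time in s.
With the tool pointing down it reaches from about 0.3 to 0.75 m from the base axis. Payload 8.5 kg.
Tool frame: the origin (TCP) lies on the centre line of the jaws, within the pads' length; the fingertips stand r.finger_overhang ahead of it and the grasp point (between the pads) lies 11 mm behind it (r.finger_overhang is the distance from the TCP to the fingertips, in m); z points along the fingers, y is the line along which they close (so a half turn about z gives the same grasp; the last joint's range is limited). The gripper opens to 85 mm and grips with 20 to 120 N. Pads are 22 mm wide; open, the fingers measure 114 mm over their backs; the gripper's body (76 mm by 85 mm) begins 54 mm behind the grasp point. The pads swing forward as they close: fully open they stand 13 mm farther back than shut.
Start: joints at [1.095, 0.381, 1.297, -0, 1.464, -0.215], TCP at [0.142, 0.531, 0.239] pointing down, gripper open.
Joint ranges: [-3.11, 3.11], [-0.89, 2.33], [0.22, 2.48], [-1.42, 4.56], [0.17, 2.85], [-2.88, 2.88]. Speed limits (rad/s): [2.39, 2.39, 3.14, 3.14, 3.14, 3.14].

## Interface

Orientations are given as a rotation vector (axis times angle).
In Python, from bench import telemetry, vision, sign_off, r gives the robot as it stands.
- The arm moves only by the shell command python3 -m handwheel 'ROWS'. ROWS is a JSON object of lists of equal length, an entry for each row: "xyz": the shift along the tool's x, y, z in m, a list of three; "turn": the turn, a rotation vector about the tool's x, y, z in rad, a list of three; "jaw": the opening, from 0 (shut) to 1 (fully open). In form: {"xyz": [[dx, dy, dz], ...], "turn": [[ax, ay, az], ...], "jaw": [jaw, ...]}. A call has 1 to 20 rows; each row is the pose to reach, as a shift and turn from the pose commanded when the call began, along the tool's axes at that moment; what a row does not reach only later rows make up. A row lasts 1/8 s, in which the tool goes at most 62.5 mm and 10.7 degrees, less where a joint would pass 70% of its speed; a pose out of reach is approached as far as the arm can. A call with a gripper value outside its range is refused whole. The fingers move at their own pace and stop on an object; the grip force is fixed at half the most. Time passes only in rows, so rows that repeat a pose let the fingers close. It gives the time, the measured TCP pose, the force, the opening and the grip force at its end, in the units of the state.
- telemetry.sense(): the state, without advancing time (a new reading comes with each control period).
- vision.read_camera(name): name is "scene" or "top"; returns the picture (480x640x3 uint8, red, green, blue); there is no depth.
- vision.camera_model(name): a dict with "vertical_fov" (degrees; the focal length in pixels is half the picture's height over the tangent of half this angle, whatever the lens; pixels are square), "cx", "cy" (the principal point, pixels), "R" (3x3) and "t" (3): a world point X has camera coordinates R X + t. Camera axes: x right, y down, z forward; pixel columns grow to the right and rows downward; lengths in m; the calibration is good to about 2 mm. A picture is of the moment at which its call begins. camera_model takes no time and is no camera call.
- sign_off(): hands the job in; it is judged then, once.
The state is a dict: "time_s": time; "joints": joint angles; "joint_vel": joint speeds; "tau": joint torques, N m; "position": TCP position; "eef_rot": TCP orientation; "ft_force": force on the tool from outside, world axes, zero at the start; "moment": the same for the moment, N m; "gripper_width": opening from 0.0 (shut) to 1.0 (fully open); "gripper_force": force on a finger pad.
Only numpy, scipy, OpenCV 4.12 (cv2) and the standard library are available. Lean on these libraries where they do the work, as an engineer would, in place of code of your own. Each camera call takes 0.05 s, during which the arm holds its last target. There are 200 camera calls.

## Working session

There is one attempt and no reset: what is moved stays moved. The work goes in short steps, Python scripts to look and compute and a shell command to move; the robot and the scene stay as the last step left them, time stands still between calls to the robot, and variables do not carry over. Pictures are saved under pics/ and viewed, at most 14 in all, crops included, and the job is handed in when it is done.

```bash
ls; mkdir -p pics
python3 - <<'E'
from bench import telemetry, vision, r
import cv2
print(telemetry.sense(), r.finger_overhang)
for n in ("scene","top"):
    im=vision.read_camera(n); cv2.imwrite(f"pics/{n}0.png",im[...,::-1]); print(n,vision.camera_model(n))
E
```

```text
pics
{'time_s': 0.0, 'joints': array([ 1.09468423e+00,  3.81218967e-01,  1.29828045e+00,  5.33854405e-05,
        1.46357895e+00, -2.15297849e-01]), 'joint_vel': array([-8.24983244e-04, -1.15485288e-03, -3.87050747e-04, -5.65010545e-04,
       -3.48983243e-05, -1.01844279e-03]), 'tau': array([-1.05920640e-05, -4.48459053e+01, -2.31275243e+01, -1.91371960e-04,
        4.83013326e-03, -1.33180933e-05]), 'position': array([0.14168408, 0.53114839, 0.23869279]), 'eef_rot': array([-4.08462762e-01, -3.11436690e+00,  2.16705091e-03]), 'ft_force': array([-0.58292478,  0.09238574,  0.11939819]), 'moment': array([-0.0292159 ,  0.00436886,  0.00386327]), 'gripper_force': 0.0, 'gripper_width': 1.0026903860272809} 0.008
scene {'vertical_fov': 46.945546256457774, 'cx': 314.91002534566144, 'cy': 238.25419095115794, 'R': array([[ 0.33816732,  0.94108054,  0.00320661],
       [ 0.7222527 , -0.25734643, -0.64196873],
       [-0.60331907,  0.21940882, -0.76672411]]), 't': array([-0.12019294, -0.30752355,  1.63923816])}
top {'vertical_fov': 46.31377078470196, 'cx': 312.7992606741689, 'cy': 235.13050680214695, 'R': array([[-2.35303020e-04, -9.99647618e-01, -2.65440025e-02],
       [-9.83602337e-01,  5.01859365e-03, -1.80281048e-01],
       [ 1.80350734e-01,  2.60663222e-02, -9.83256914e-01]]), 't': array([-0.04188881,  0.52882705,  1.25738562])}
```

View pics/scene0.png

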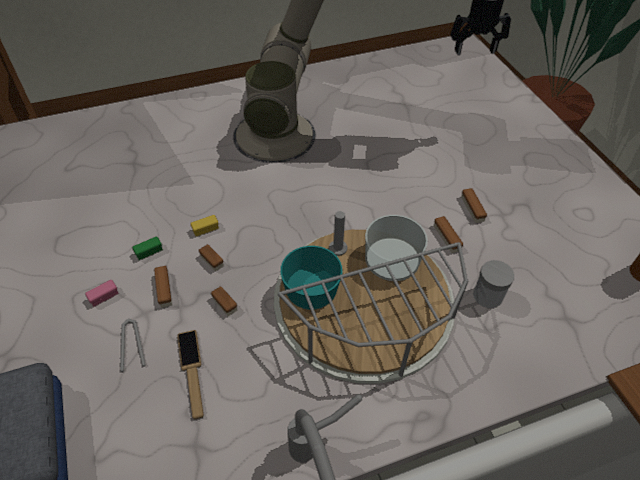

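View pics/top0.png

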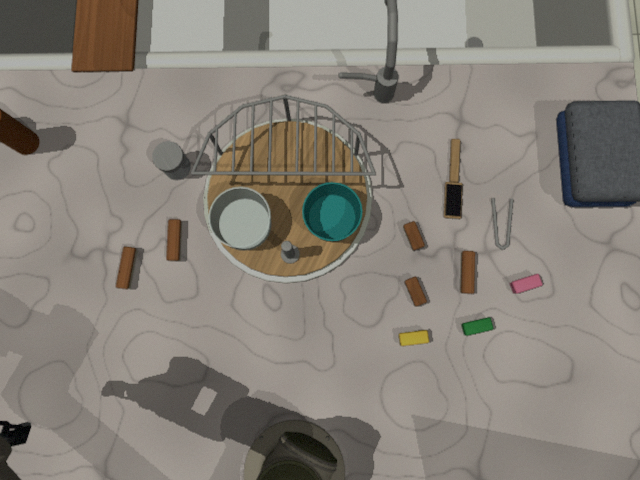

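The top view shows the turquoise dish at (332,212), frosted pot at (240,218), post at (289,250), canister at (168,157), foot file at (455,180) and scraper at (502,225). There are five brown brushes. The two shorter ones, at (414,236) and (416,291), are short brushes. The three longer ones, at (469,272), (174,240) and (127,267), are long brushes. The yellow (414,338), green (478,326) and pink (527,284) blocks are look-alikes and stay put. I'll confirm in an enlarged crop and measure.

```bash
cat > h.py <<'E'
import numpy as np, cv2
from bench import vision, telemetry
from scipy.spatial.transform import Rotation as Ro
M={n:vision.camera_model(n) for n in("scene","top")}
def P(n):
    m=M[n]; f=240/np.tan(np.radians(m["vertical_fov"]/2))
    return np.array([[f,0,m["cx"]],[0,f,m["cy"]],[0,0,1]])@np.c_[m["R"],m["t"]]
def proj(n,X): p=P(n)@np.r_[X,1]; return p[:2]/p[2]
def H(n,z): # plane z -> pixel homography
    p=P(n); return np.c_[p[:,0],p[:,1],p[:,2]*z+p[:,3]]
def onplane(n,uv,z): return cv2.perspectiveTransform(np.float64(uv).reshape(-1,1,2),np.linalg.inv(H(n,z)))[:,0]
def tri(us,ut):
    X=cv2.triangulatePoints(P("scene"),P("top"),np.float64(us).reshape(2,1),np.float64(ut).reshape(2,1))[:,0]; return X[:3]/X[3]
def grab(tag):
    o={}
    for n in M:
        o[n]=vision.read_camera(n); cv2.imwrite(f"pics/{n}_{tag}.png",o[n][...,::-1])
    return o
def brown(im,amin=60):
    hsv=cv2.cvtColor(im,cv2.COLOR_RGB2HSV)
    m=cv2.inRange(hsv,(3,95,50),(14,255,255))
    k,l,s,c=cv2.connectedComponentsWithStats(m)
    return [(c[i],s[i,4],np.argwhere(l==i)[:,::-1]) for i in range(1,k) if amin<s[i,4]<1200]
def rects(n,im,z=0.028):
    out=[]
    for c,a,px in brown(im):
        xy=onplane(n,px,z)*1000
        (cx,cy),(w,h),ang=cv2.minAreaRect(np.float32(xy))
        if w<h: w,h,ang=h,w,ang+90
        out.append((c.round(1),a,round(cx),round(cy),round(w),round(h),round((ang+90)%180-90)))
    return out
E
cat > a.py <<'E'
from h import *
im={n:cv2.imread(f"pics/{n}0.png")[...,::-1].copy() for n in M}
for n in M:
    print(n); [print(*x) for x in rects(n,im[n])]
t=im["top"]; a=cv2.resize(t[200:330,90:190],None,fx=3,fy=3,interpolation=2); b=cv2.resize(t[200:330,390:490],None,fx=3,fy=3,interpolation=2)
cv2.imwrite("pics/crop0.png",np.hstack([a,b])[...,::-1])
E
python3 a.py
```

```text
scene
[ 5.1 97.8] 327 -461 -746 368 42 6
[22.9 94.3] 248 -447 -693 337 21 11
[474.2 202.4] 314 463 396 100 32 -7
[447.6 230.2] 327 528 285 97 32 0
[210.3 254.9] 253 405 -283 65 28 22
[162.  283.8] 440 449 -404 99 29 -4
[223.4 298.5] 317 536 -283 66 30 20
[628.8 385. ] 861 1003 423 118 59 -40
top
[173.3 239.5] 501 524 288 99 30 0
[413.7 235.5] 329 531 -280 64 30 20
[125.2 267.2] 495 458 399 97 31 -8
[467.7 271.7] 532 444 -401 98 30 -3
[415.4 291. ] 348 400 -279 64 30 22
```

View pics/crop0.png

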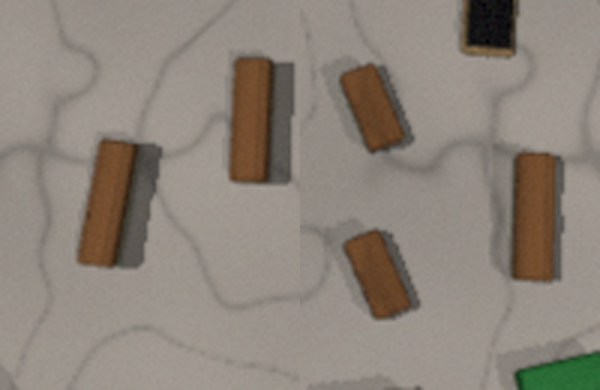

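The crop confirms three long brushes, two on the left and one on the right, and two short ones, all plain brown wood and upright. Their sizes fit 98×30 and 65×30 mm at 28 mm height in both views. Next I'll measure the carousel.

```bash
cat >> h.py <<'E'
def state():
    s=telemetry.sense(); R=Ro.from_rotvec(s["eef_rot"]).as_matrix()
    return s,R,np.degrees(np.arctan2(R[1,0],R[0,0]))
def plan(xyz_mm,psi,mod=True):
    s,R,p0=state(); d=R.T@(np.array(xyz_mm)/1000-s["position"])
    dp=psi-p0; dp=(dp+90)%180-90 if mod else (dp+180)%360-180
    T=Ro.from_euler("z",p0+dp,degrees=True)*Ro.from_euler("x",180,degrees=True)
    w=(Ro.from_matrix(R).inv()*T).as_rotvec()
    print("t%.1f pos"%s["time_s"],(s["position"]*1000).round(),"psi",round(p0),"j1,j6",s["joints"][[0,5]].round(2),"| xyz",d.round(3),"turn",w.round(3))
E
cat > b.py <<'E'
from h import *
im={n:cv2.imread(f"pics/{n}0.png")[...,::-1].copy() for n in M}
for s,t in (((210.3,254.9),(415.4,291)),((223.4,298.5),(413.7,235.5)),((162,283.8),(467.7,271.7)),((447.6,230.2),(173.3,239.5)),((474.2,202.4),(125.2,267.2)),((340,214),(286.5,244))):
    print("tri",(tri(s,t)*1000).round())
for n in M:
    m=cv2.inRange(cv2.cvtColor(im[n],cv2.COLOR_RGB2HSV),(80,100,40),(100,255,255))
    k,l,s,c=cv2.connectedComponentsWithStats(m); i=1+np.argmax(s[1:,4])
    px=np.argwhere(l==i)[:,::-1]; xy=onplane(n,px,.1)*1000
    print(n,"dish",cv2.minEnclosingCircle(np.float32(xy)),s[i])
print("guard ends",(onplane("top",[(190,174),(388,174)],.15)*1000).round())
# deck/base outline from base edge: fit circle to white base boundary by clicks, z=.014 (top)
print("base",(onplane("top",[(288,281),(371,200),(204,200)],.014)*1000).round())
print(state()[2]); plan([450,0,250],0)
a=cv2.resize(im["top"][190:290,200:380],None,fx=4,fy=4,interpolation=2); cv2.imwrite("pics/crop1.png",a[...,::-1])
E
python3 b.py
```

```text
tri [ 400. -281.   22.]
tri [ 531. -281.   21.]
tri [ 445. -404.   21.]
tri [524. 289.  26.]
tri [459. 402.  21.]
tri [491.  10. 153.]
scene dish ((578.9916381835938, -90.61585235595703), 70.50505065917969) [ 281  246   61   43 1885]
top dish ((573.9125366210938, -86.8971176147461), 67.84011840820312) [ 303  183   59   58 2732]
guard ends [[ 648.  224.]
 [ 644. -210.]]
base [[ 425.   16.]
 [ 620. -183.]
 [ 623.  222.]]
165.05881287401192
t0.1 pos [142. 531. 239.] psi 165 j1,j6 [ 1.09 -0.22] | xyz [-0.435 -0.434 -0.011] turn [-0.001 -0.    -0.261]
```

View pics/crop1.png

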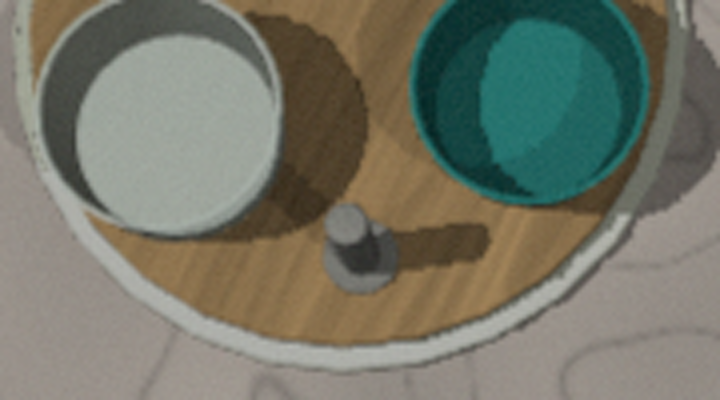

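The crop shows the post top at full-image pixel (287,245), the dish at right and the pot at left. The fitted axis is about (629,18) mm and the post is at (490,10), so the deck angle is about 1.1 rad. I'll move above the post with the jaws along the tangent.

```bash
python3 -c "
from h import *
print(tri((340,214),(286.75,245.5)))
plan([490,10,230],180)"
```

```text
[0.48795848 0.01042605 0.14985398]
t0.1 pos [142. 531. 239.] psi 165 j1,j6 [ 1.09 -0.22] | xyz [-0.471 -0.414  0.009] turn [-0.001 -0.    -0.261]
```

```bash
R='[-0.471,-0.414,0.009]'; python3 -m handwheel '{"xyz":[[-0.471,-0.414,0.009],[-0.471,-0.414,0.009],[-0.471,-0.414,0.009],[-0.471,-0.414,0.009],[-0.471,-0.414,0.009],[-0.471,-0.414,0.009],[-0.471,-0.414,0.009],[-0.471,-0.414,0.009],[-0.471,-0.414,0.009],[-0.471,-0.414,0.009],[-0.471,-0.414,0.009],[-0.471,-0.414,0.009],[-0.471,-0.414,0.009],[-0.471,-0.414,0.009]],"turn":[[0,0,-0.26],[0,0,-0.26],[0,0,-0.26],[0,0,-0.26],[0,0,-0.26],[0,0,-0.26],[0,0,-0.26],[0,0,-0.26],[0,0,-0.26],[0,0,-0.26],[0,0,-0.26],[0,0,-0.26],[0,0,-0.26],[0,0,-0.26]],"jaw":[1,1,1,1,1,1,1,1,1,1,1,1,1,1]}'; python3 -c "
from h import *
plan([489,10,118],180)"
```

```text
time_s: 1.85
position: [0.4896, 0.011, 0.2306]
eef_rot: [-0.001, 3.141, 0.0]
ft_force: [-0.5, 0.7, -0.4]
gripper_width: 1.0
gripper_force: 0.0
t1.9 pos [490.  11. 231.] psi -180 j1,j6 [-0.22 -1.79] | xyz [ 0.001 -0.001  0.113] turn [0.    0.    0.001]
```

```bash
python3 -m handwheel '{"xyz":[[0,0,0.03],[0,0,0.07],[0,0,0.1],[0,0,0.112],[0,0,0.112],[0,0,0.112],[0,0,0.112],[0,0,0.112],[0,0,0.112],[0,0,0.112],[0,0,0.112],[0,0,0.112]],"turn":[[0,0,0],[0,0,0],[0,0,0],[0,0,0],[0,0,0],[0,0,0],[0,0,0],[0,0,0],[0,0,0],[0,0,0],[0,0,0],[0,0,0]],"jaw":[1,1,1,1,1,0,0,0,0,0,0,0]}'
cat > arc.py <<'E'
import sys; from h import *
# arc waypoints in tool frame at start, about axis C
C=np.array([.629,.018]); s,R,p=state()
tot,n,z=float(sys.argv[1]),int(sys.argv[2]),s["position"][2]
v=s["position"][:2]-C; print("post angle from -x to +y",np.degrees(np.arctan2(v[1],-v[0])),"r",np.hypot(*v))
a0=np.arctan2(v[1],v[0]); rr=.140
for k in range(1,n+1):
    a=a0+np.radians(tot*k/n); d=R.T@np.r_[C+rr*np.array([np.cos(a),np.sin(a)])-s["position"][:2],0]
    print(d.round(3).tolist(),"turn z",round(-np.radians(tot*k/n),3))
E
python3 arc.py -64 16
```

```text
time_s: 3.35
position: [0.4903, 0.0099, 0.1189]
eef_rot: [0.001, 3.141, -0.0]
ft_force: [-1.9, -0.5, 5.5]
gripper_width: 0.266
gripper_force: 58.7
post angle from -x to +y -3.3288121395403953 r 0.13892981559520706
[0.001, 0.01, -0.0] turn z 0.07
[0.001, 0.019, -0.0] turn z 0.14
[-0.0, 0.029, -0.0] turn z 0.209
[-0.002, 0.039, -0.0] turn z 0.279
[-0.005, 0.048, -0.0] turn z 0.349
[-0.008, 0.057, -0.0] turn z 0.419
[-0.011, 0.067, -0.0] turn z 0.489
[-0.016, 0.075, 0.0] turn z 0.559
[-0.021, 0.084, 0.0] turn z 0.628
[-0.026, 0.092, 0.0] turn z 0.698
[-0.032, 0.099, 0.0] turn z 0.768
[-0.039, 0.107, 0.0] turn z 0.838
[-0.046, 0.113, 0.0] turn z 0.908
[-0.054, 0.119, 0.0] turn z 0.977
[-0.062, 0.125, 0.0] turn z 1.047
[-0.07, 0.13, 0.0] turn z 1.117
```

```bash
python3 -m handwheel '{"xyz":[[0.001,0.01,0],[0.001,0.019,0],[0,0.029,0],[-0.002,0.039,0],[-0.005,0.048,0],[-0.008,0.057,0],[-0.011,0.067,0],[-0.016,0.075,0],[-0.021,0.084,0],[-0.026,0.092,0]],"turn":[[0,0,0.07],[0,0,0.14],[0,0,0.209],[0,0,0.279],[0,0,0.349],[0,0,0.419],[0,0,0.489],[0,0,0.559],[0,0,0.628],[0,0,0.698]],"jaw":[0,0,0,0,0,0,0,0,0,0]}'; python3 arc.py -24 6
```

```text
time_s: 4.6
position: [0.5165, 0.1019, 0.1189]
eef_rot: [1.078, 2.95, -0.001]
ft_force: [-0.8, -3.8, 2.9]
gripper_width: 0.268
gripper_force: 59.2
post angle from -x to +y 36.73391226547244 r 0.14032481250889758
[-0.0, 0.01, 0.0] turn z 0.07
[-0.001, 0.02, 0.0] turn z 0.14
[-0.002, 0.029, 0.0] turn z 0.209
[-0.003, 0.039, 0.0] turn z 0.279
[-0.006, 0.048, 0.0] turn z 0.349
[-0.009, 0.058, 0.0] turn z 0.419
```

Low force. I'll go on to the stop.

```bash
python3 -m handwheel '{"xyz":[[0,0.01,0],[-0.001,0.02,0],[-0.002,0.029,0],[-0.003,0.039,0],[-0.006,0.048,0],[-0.008,0.055,0],[-0.008,0.055,0],[-0.008,0.055,0]],"turn":[[0,0,0.07],[0,0,0.14],[0,0,0.209],[0,0,0.279],[0,0,0.349],[0,0,0.4],[0,0,0.4],[0,0,0.4]],"jaw":[0,0,0,0,0,0,0,0]}'; python3 arc.py -2 1
```

```text
time_s: 5.6
position: [0.5578, 0.1394, 0.1189]
eef_rot: [1.641, 2.679, 0.002]
ft_force: [-1.7, 3.1, 5.6]
gripper_width: 0.264
gripper_force: 59.4
post angle from -x to +y 59.60935756837911 r 0.14075124139745254
[-0.001, 0.005, 0.0] turn z 0.035
```

```bash
python3 -m handwheel '{"xyz":[[0,0.003,0],[0,0.004,0],[0,0.004,0]],"turn":[[0,0,0],[0,0,0],[0,0,0]],"jaw":[0,0,0]}'; python3 -m handwheel '{"xyz":[[0,-0.003,0],[0,-0.003,0],[0,-0.003,0],[0,-0.003,0],[0,-0.003,0],[0,-0.003,-0.04],[0,-0.003,-0.08],[0,-0.003,-0.13],[0,-0.003,-0.13]],"turn":[[0,0,0],[0,0,0],[0,0,0],[0,0,0],[0,0,0],[0,0,0],[0,0,0],[0,0,0],[0,0,0]],"jaw":[0,1,1,1,1,1,1,1,1]}'; python3 -c "
from h import *
plan([401,-281,150],21)"
```

```text
time_s: 5.98
position: [0.5602, 0.1408, 0.119]
eef_rot: [-1.642, -2.676, 0.001]
ft_force: [-7.9, 0.1, 8.2]
gripper_width: 0.264
gripper_force: 59.8
time_s: 7.1
position: [0.5598, 0.1394, 0.2522]
eef_rot: [1.637, 2.674, 0.007]
ft_force: [1.1, -0.5, -0.8]
gripper_width: 1.0
gripper_force: 0.0
t7.1 pos [560. 139. 252.] psi 117 j1,j6 [ 0.04 -0.43] | xyz [-0.302 -0.333  0.101] turn [ 0.003  0.008 -1.465]
```

```bash
python3 -c "
from h import *
plan([401,-281,200],21,False)"
```

```text
t7.1 pos [560. 139. 252.] psi 117 j1,j6 [ 0.04 -0.43] | xyz [-0.302 -0.333  0.051] turn [ 0.008 -0.003  1.676]
```

```bash
python3 -m handwheel '{"xyz":[[-0.302,-0.333,0.051],[-0.302,-0.333,0.051],[-0.302,-0.333,0.051],[-0.302,-0.333,0.051],[-0.302,-0.333,0.051],[-0.302,-0.333,0.051],[-0.302,-0.333,0.051],[-0.302,-0.333,0.051],[-0.302,-0.333,0.051],[-0.302,-0.333,0.051],[-0.302,-0.333,0.051],[-0.302,-0.333,0.051]],"turn":[[0.008,-0.003,1.676],[0.008,-0.003,1.676],[0.008,-0.003,1.676],[0.008,-0.003,1.676],[0.008,-0.003,1.676],[0.008,-0.003,1.676],[0.008,-0.003,1.676],[0.008,-0.003,1.676],[0.008,-0.003,1.676],[0.008,-0.003,1.676],[0.008,-0.003,1.676],[0.008,-0.003,1.676]],"jaw":[1,1,1,1,1,1,1,1,1,1,1,1]}'
python3 - <<'E'
from h import *
im=grab("s1")
for n in M:
    print(n); [print(*x) for x in rects(n,im[n]) if x[0][0]>100 and x[0][1]<350]
m=cv2.inRange(cv2.cvtColor(im["top"],cv2.COLOR_RGB2HSV),(80,100,40),(100,255,255))
k,l,s,c=cv2.connectedComponentsWithStats(m); i=1+np.argmax(s[1:,4])
print("dish",cv2.minEnclosingCircle(np.float32(onplane("top",np.argwhere(l==i)[:,::-1],.1)*1000)))
plan([401,-281,10],21)
E
```

```text
time_s: 8.6
position: [0.3994, -0.2808, 0.1972]
eef_rot: [-3.087, -0.577, 0.012]
ft_force: [-0.3, -0.3, -0.3]
gripper_width: 1.003
gripper_force: 0.0
scene
[403.3  37.2] 614 -317 588 406 76 -90
[298.9  57.4] 271 -327 173 153 74 76
[474.1 202.8] 332 465 396 104 32 -8
[447.7 230.1] 315 528 285 97 32 0
[210.7 255.5] 255 406 -282 69 30 21
[162.1 284.4] 430 449 -403 100 30 -5
[223.5 298.7] 323 537 -282 69 30 21
top
[173.2 239.8] 476 523 289 97 29 0
[412.8 233.9] 289 531 -280 64 30 20
[125.3 267.5] 508 458 399 98 30 -8
dish ((507.66314697265625, 18.967357635498047), 67.38939666748047)
t8.7 pos [ 399. -281.  197.] psi 21 j1,j6 [-0.85  0.35] | xyz [0.003 0.001 0.187] turn [-0.003  0.007  0.002]
```

The dish is now at (508,19), exactly at the front. I'll grasp the first short brush.

```bash
python3 -m handwheel '{"xyz":[[0.002,0,0.05],[0.003,0.001,0.1],[0.003,0.001,0.15],[0.003,0.001,0.175],[0.003,0.001,0.186],[0.003,0.001,0.186],[0.003,0.001,0.186],[0.003,0.001,0.186],[0.003,0.001,0.186],[0.003,0.001,0.186],[0.003,0.001,0.186],[0.003,0.001,0.13],[0.003,0.001,0.08],[0.003,0.001,0],[0.003,0.001,0]],"turn":[[0,0.007,0],[0,0.007,0],[0,0.007,0],[0,0.007,0],[0,0.007,0],[0,0.007,0],[0,0.007,0],[0,0.007,0],[0,0.007,0],[0,0.007,0],[0,0.007,0],[0,0.007,0],[0,0.007,0],[0,0.007,0],[0,0.007,0]],"jaw":[1,1,1,1,1,1,0,0,0,0,0,0,0,0,0]}';  python3 -c "
from h import *
plan([508,34,200],0)
plan([508,34,200],90)"
```

```text
time_s: 10.58
position: [0.4032, -0.2815, 0.2012]
eef_rot: [3.086, 0.573, 0.005]
ft_force: [-0.2, 0.5, -1.9]
gripper_width: 0.341
gripper_force: 59.4
t10.6 pos [ 403. -282.  201.] psi 21 j1,j6 [-0.85  0.35] | xyz [ 0.211 -0.257  0.001] turn [ 0.003 -0.003  0.367]
t10.6 pos [ 403. -282.  201.] psi 21 j1,j6 [-0.85  0.35] | xyz [ 0.211 -0.257  0.001] turn [ 0.005  0.    -1.204]
```

```bash
python3 -m handwheel '{"xyz":[[0.21,-0.254,0],[0.21,-0.254,0],[0.21,-0.254,0],[0.21,-0.254,0],[0.21,-0.254,0],[0.21,-0.254,0],[0.21,-0.254,0],[0.21,-0.254,0],[0.21,-0.254,0]],"turn":[[0,0,0.367],[0,0,0.367],[0,0,0.367],[0,0,0.367],[0,0,0.367],[0,0,0.367],[0,0,0.367],[0,0,0.367],[0,0,0.367]],"jaw":[0,0,0,0,0,0,0,0,0]}';  python3 -c "
from h import *
plan([508,31,85],0)"
```

```text
time_s: 11.7
position: [0.5072, 0.0305, 0.198]
eef_rot: [-3.139, 0.003, 0.002]
ft_force: [0.3, 1.1, -0.1]
gripper_width: 0.338
gripper_force: 59.5
t11.7 pos [507.  30. 198.] psi 0 j1,j6 [-0.17  1.4 ] | xyz [ 0.001 -0.     0.113] turn [-0.002  0.001 -0.002]
```

```bash
python3 -m handwheel '{"xyz":[[0,0,0.05],[0,0,0.09],[0,0,0.113],[0,0,0.113],[0,0,0.113],[0,0,0.113],[0,0,0.113],[0,0,0.05],[0,0,0],[0,0,0]],"turn":[[0,0,0],[0,0,0],[0,0,0],[0,0,0],[0,0,0],[0,0,0],[0,0,0],[0,0,0],[0,0,0],[0,0,0]],"jaw":[0,0,0,0,0.5,0.5,0.5,0.5,0.7,1]}';  python3 -c "
from h import *
plan([532,-281,200],20)"
```

```text
time_s: 12.95
position: [0.5089, 0.0314, 0.2019]
eef_rot: [-3.14, -0.0, -0.011]
ft_force: [0.0, 0.7, -0.5]
gripper_width: 0.888
gripper_force: 0.0
t12.9 pos [509.  31. 202.] psi 0 j1,j6 [-0.17  1.4 ] | xyz [0.023 0.312 0.002] turn [ 0.    -0.007 -0.349]
```

```bash
python3 -m handwheel '{"xyz":[[0.023,0.312,0],[0.023,0.312,0],[0.023,0.312,0],[0.023,0.312,0],[0.023,0.312,0],[0.023,0.312,0],[0.023,0.312,0],[0.023,0.312,0],[0.023,0.312,0]],"turn":[[0,-0.007,-0.349],[0,-0.007,-0.349],[0,-0.007,-0.349],[0,-0.007,-0.349],[0,-0.007,-0.349],[0,-0.007,-0.349],[0,-0.007,-0.349],[0,-0.007,-0.349],[0,-0.007,-0.349]],"jaw":[1,1,1,1,1,1,1,1,1]}';  python3 - <<'E'
from h import *
im=grab("s2")
for n in M:
    print(n); [print(*x) for x in rects(n,im[n]) if x[0][0]>100 and x[0][1]<350]
plan([532,-281,10],20)
c=np.hstack([cv2.resize(im["top"][160:300,220:420],(560,392)),cv2.resize(im["scene"][220:360,260:340],(224,392))]); cv2.imwrite("pics/c2.png",c[...,::-1])
E
```

```text
time_s: 14.08
position: [0.5305, -0.2791, 0.1974]
eef_rot: [-3.091, -0.547, 0.012]
ft_force: [1.2, 0.2, -0.1]
gripper_width: 0.999
gripper_force: 0.0
scene
[413.9  35.7] 749 -317 622 438 116 83
[299.3  57.3] 343 -319 174 181 76 87
[474.1 202.9] 339 465 396 104 33 -8
[447.6 230.2] 324 528 285 97 33 0
[349.4 244.6] 272 486 41 68 33 3
[161.7 284.2] 398 451 -404 104 29 -4
[223.5 298.7] 324 537 -282 69 30 20
top
[173.3 239.7] 478 524 288 99 30 0
[280.1 243.7] 325 513 35 65 28 1
[125.4 267.5] 516 458 399 97 30 -8
[468.  271.1] 443 444 -402 98 28 -3
t14.2 pos [ 531. -280.  197.] psi 20 j1,j6 [-0.68  0.54] | xyz [0.002 0.003 0.187] turn [-0.004  0.007  0.001]
```

View pics/c2.png

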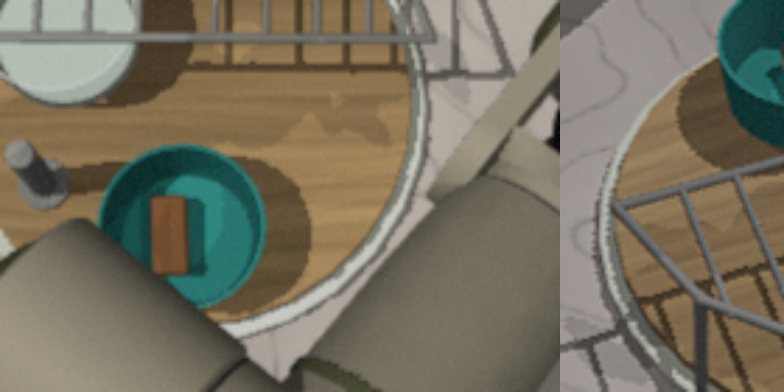

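The first short brush lies flat in the dish at crop pixel (169,235), left of centre. Now the second.

```bash
python3 -m handwheel '{"xyz":[[0.002,0.002,0.05],[0.003,0.003,0.1],[0.003,0.003,0.15],[0.003,0.003,0.175],[0.003,0.003,0.187],[0.003,0.003,0.187],[0.003,0.003,0.187],[0.003,0.003,0.187],[0.003,0.003,0.187],[0.003,0.003,0.187],[0.003,0.003,0.187],[0.003,0.003,0.13],[0.003,0.003,0.08],[0.003,0.003,0],[0.003,0.003,0]],"turn":[[0,0.007,0],[0,0.007,0],[0,0.007,0],[0,0.007,0],[0,0.007,0],[0,0.007,0],[0,0.007,0],[0,0.007,0],[0,0.007,0],[0,0.007,0],[0,0.007,0],[0,0.007,0],[0,0.007,0],[0,0.007,0],[0,0.007,0]],"jaw":[1,1,1,1,1,1,0,0,0,0,0,0,0,0,0]}';  python3 -c "
from h import *
plan([508,4,200],0)"
```

```text
time_s: 16.05
position: [0.535, -0.2829, 0.2014]
eef_rot: [3.093, 0.545, 0.006]
ft_force: [0.5, -0.4, -0.8]
gripper_width: 0.341
gripper_force: 59.4
t16.1 pos [ 535. -283.  201.] psi 20 j1,j6 [-0.68  0.54] | xyz [ 0.073 -0.279  0.001] turn [ 0.001 -0.004  0.349]
```

```bash
python3 -m handwheel '{"xyz":[[0.073,-0.279,0],[0.073,-0.279,0],[0.073,-0.279,0],[0.073,-0.279,0],[0.073,-0.279,0],[0.073,-0.279,0],[0.073,-0.279,0],[0.073,-0.279,0],[0.073,-0.279,0]],"turn":[[0,0,0.35],[0,0,0.35],[0,0,0.35],[0,0,0.35],[0,0,0.35],[0,0,0.35],[0,0,0.35],[0,0,0.35],[0,0,0.35]],"jaw":[0,0,0,0,0,0,0,0,0]}';  python3 -c "
from h import *
plan([508,3,85],0)"
```

```text
time_s: 17.18
position: [0.5076, 0.004, 0.1981]
eef_rot: [-3.138, 0.004, 0.002]
ft_force: [-0.8, -0.1, -0.3]
gripper_width: 0.338
gripper_force: 59.5
t17.2 pos [508.   4. 198.] psi 0 j1,j6 [-0.23  1.35] | xyz [0.001 0.001 0.113] turn [-0.004  0.002 -0.003]
```

```bash
python3 -m handwheel '{"xyz":[[0,0,0.05],[0,0,0.09],[0,0,0.113],[0,0,0.113],[0,0,0.113],[0,0,0.113],[0,0,0.113],[0,0,0.05],[0,0,0],[0,0,-0.05]],"turn":[[0,0,0],[0,0,0],[0,0,0],[0,0,0],[0,0,0],[0,0,0],[0,0,0],[0,0,0],[0,0,0],[0,0,0]],"jaw":[0,0,0,0,0.5,0.5,0.5,0.5,0.7,1]}';  python3 -c "
from h import *
plan([559,139,240],100,False)"
```

```text
time_s: 18.42
position: [0.5073, 0.0048, 0.2505]
eef_rot: [-3.138, 0.002, 0.0]
ft_force: [-0.5, -0.8, -0.1]
gripper_width: 0.887
gripper_force: 0.0
t18.4 pos [507.   5. 251.] psi 0 j1,j6 [-0.23  1.35] | xyz [ 0.052 -0.134  0.011] turn [-0.003 -0.003 -1.746]
```

```bash
python3 -m handwheel '{"xyz":[[0.052,-0.134,0.011],[0.052,-0.134,0.011],[0.052,-0.134,0.011],[0.052,-0.134,0.011],[0.052,-0.134,0.011],[0.052,-0.134,0.011],[0.052,-0.134,0.011],[0.052,-0.134,0.011],[0.052,-0.134,0.011],[0.052,-0.134,0.011],[0.052,-0.134,0.011],[0.052,-0.134,0.011]],"turn":[[0,0,-1.746],[0,0,-1.746],[0,0,-1.746],[0,0,-1.746],[0,0,-1.746],[0,0,-1.746],[0,0,-1.746],[0,0,-1.746],[0,0,-1.746],[0,0,-1.746],[0,0,-1.746],[0,0,-1.746]],"jaw":[1,1,1,1,1,1,1,1,1,1,1,1]}';  python3 - <<'E'
from h import *
im=grab("s3")
for n in M:
    print(n); [print(*x) for x in rects(n,im[n]) if x[0][0]>100 and x[0][1]<350]
plan([559,139,119],100,False)
cv2.imwrite("pics/c3.png",np.hstack([cv2.resize(im["top"][160:300,200:400],(400,280)),cv2.resize(im["scene"][180:320,280:480],(400,280))])[...,::-1])
E
```

```text
time_s: 19.92
position: [0.5596, 0.1386, 0.2378]
eef_rot: [-2.019, -2.402, -0.003]
ft_force: [-0.7, -0.5, 0.4]
gripper_width: 1.0
gripper_force: 0.0
scene
[310.1  55.1] 383 -318 230 257 76 -90
[190.9  78.4] 756 -319 -164 425 76 90
[474.3 202.7] 318 466 396 104 32 -8
[447.5 230.2] 332 528 285 97 32 0
[349.4 244.4] 258 486 41 68 32 2
[331.8 246.2] 94 478 -2 58 16 0
[162.1 284.1] 453 451 -404 104 29 -4
top
[279.9 244.2] 315 513 35 65 28 1
[298.5 244.3] 134 513 -10 65 14 0
[125.2 267.4] 491 458 399 97 30 -8
[467.7 271.5] 538 445 -401 97 30 -3
t20.0 pos [560. 139. 238.] psi 100 j1,j6 [ 0.04 -0.14] | xyz [-0.    -0.001  0.119] turn [-0.001 -0.004 -0.001]
```

View pics/c3.png

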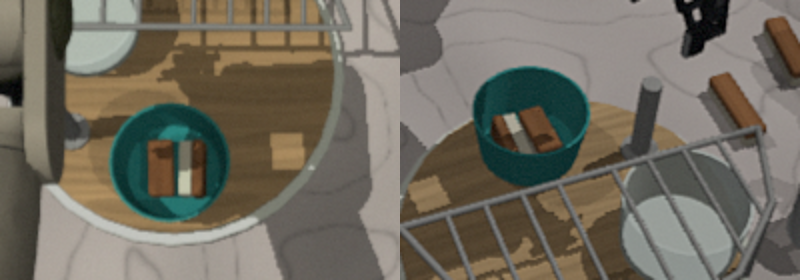

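Both short brushes are inside the dish, one flat and one on its side, below the rim. Now I'll grip the post and swing it to the other stop.

```bash
python3 -m handwheel '{"xyz":[[0,0,0.03],[0,0,0.07],[0,0,0.1],[0,0,0.119],[0,0,0.119],[0,0,0.119],[0,0,0.119],[0,0,0.119],[0,0,0.119],[0,0,0.119],[0,0,0.119],[0,0,0.119]],"turn":[[0,0,0],[0,0,0],[0,0,0],[0,0,0],[0,0,0],[0,0,0],[0,0,0],[0,0,0],[0,0,0],[0,0,0],[0,0,0],[0,0,0]],"jaw":[1,1,1,1,1,0,0,0,0,0,0,0]}';
python3 arc.py 60 15
```

```text
time_s: 21.52
position: [0.5595, 0.1394, 0.1193]
eef_rot: [-2.018, -2.403, -0.004]
ft_force: [-3.6, 2.1, 6.1]
gripper_width: 0.267
gripper_force: 58.8
post angle from -x to +y 60.190489728070105 r 0.13986098263355842
[-0.004, -0.009, -0.0] turn z -0.07
[-0.008, -0.018, -0.0] turn z -0.14
[-0.013, -0.026, -0.0] turn z -0.209
[-0.018, -0.035, -0.0] turn z -0.279
[-0.024, -0.042, -0.0] turn z -0.349
[-0.031, -0.05, -0.0] turn z -0.419
[-0.038, -0.056, -0.0] turn z -0.489
[-0.045, -0.063, -0.0] turn z -0.559
[-0.053, -0.068, -0.0] turn z -0.628
[-0.061, -0.074, -0.0] turn z -0.698
[-0.07, -0.078, -0.0] turn z -0.768
[-0.079, -0.082, -0.0] turn z -0.838
[-0.088, -0.086, -0.0] turn z -0.908
[-0.097, -0.088, -0.0] turn z -0.977
[-0.107, -0.09, -0.0] turn z -1.047
```

```bash
python3 -m handwheel '{"xyz":[[-0.004,-0.009,0],[-0.008,-0.018,0],[-0.013,-0.026,0],[-0.018,-0.035,0],[-0.024,-0.042,0],[-0.031,-0.05,0],[-0.038,-0.056,0],[-0.045,-0.063,0],[-0.053,-0.068,0],[-0.061,-0.074,0],[-0.07,-0.078,0],[-0.079,-0.082,0],[-0.088,-0.086,0],[-0.097,-0.088,0],[-0.107,-0.09,0]],"turn":[[0,0,-0.07],[0,0,-0.14],[0,0,-0.209],[0,0,-0.279],[0,0,-0.349],[0,0,-0.419],[0,0,-0.489],[0,0,-0.559],[0,0,-0.628],[0,0,-0.698],[0,0,-0.768],[0,0,-0.838],[0,0,-0.908],[0,0,-0.977],[0,0,-1.047]],"jaw":[0,0,0,0,0,0,0,0,0,0,0,0,0,0,0]}';
python3 arc.py 60 15
```

```text
time_s: 23.4
position: [0.4909, 0.018, 0.1193]
eef_rot: [0.541, 3.092, 0.006]
ft_force: [5.4, 4.8, 4.8]
gripper_width: 0.263
gripper_force: 59.8
post angle from -x to +y 0.0028936665297990675 r 0.1381469862415711
[-0.002, -0.01, -0.0] turn z -0.07
[-0.006, -0.018, -0.0] turn z -0.14
[-0.011, -0.027, -0.0] turn z -0.209
[-0.016, -0.035, -0.0] turn z -0.279
[-0.022, -0.043, -0.0] turn z -0.349
[-0.029, -0.05, -0.0] turn z -0.419
[-0.036, -0.057, -0.0] turn z -0.489
[-0.043, -0.063, -0.0] turn z -0.559
[-0.051, -0.069, -0.0] turn z -0.628
[-0.06, -0.074, -0.0] turn z -0.698
[-0.068, -0.079, -0.0] turn z -0.768
[-0.077, -0.083, -0.0] turn z -0.838
[-0.086, -0.086, -0.0] turn z -0.908
[-0.096, -0.089, -0.0] turn z -0.977
[-0.105, -0.091, -0.0] turn z -1.047
```

```bash
python3 -m handwheel '{"xyz":[[-0.003,-0.009,0],[-0.007,-0.017,0],[-0.011,-0.026,0],[-0.016,-0.034,0],[-0.022,-0.042,0],[-0.029,-0.049,0],[-0.036,-0.056,0],[-0.043,-0.062,0],[-0.051,-0.068,0],[-0.06,-0.073,0],[-0.068,-0.078,0],[-0.077,-0.082,0],[-0.086,-0.085,0],[-0.096,-0.088,0],[-0.105,-0.09,0],[-0.105,-0.09,0]],"turn":[[0,0,-0.07],[0,0,-0.14],[0,0,-0.209],[0,0,-0.279],[0,0,-0.349],[0,0,-0.419],[0,0,-0.489],[0,0,-0.559],[0,0,-0.628],[0,0,-0.698],[0,0,-0.768],[0,0,-0.838],[0,0,-0.908],[0,0,-0.977],[0,0,-1.047],[0,0,-1.047]],"jaw":[0,0,0,0,0,0,0,0,0,0,0,0,0,0,0,0]}';
python3 arc.py 2 2
```

```text
time_s: 25.4
position: [0.5588, -0.0985, 0.1192]
eef_rot: [-1.073, 2.946, 0.013]
ft_force: [5.6, 24.1, 12.2]
gripper_width: 0.268
gripper_force: 61.0
post angle from -x to +y -58.94156015352248 r 0.1359946073464896
[0.003, -0.004, -0.0] turn z -0.017
[0.002, -0.006, -0.0] turn z -0.035
```

```bash
python3 -c "
from h import *
s,R,p=state()
for k in (.003,.006,.009): print(R.T@np.array([.866*k+.001,-.5*k+.002,0]))"
```

```text
[-3.07622402e-03 -1.93188611e-03  1.63034802e-05]
[-4.10032204e-03 -4.75159854e-03  9.29850326e-06]
[-5.12442006e-03 -7.57131097e-03  2.29352632e-06]
```

```bash
python3 -m handwheel '{"xyz":[[-0.003,-0.002,0],[-0.004,-0.004,0],[-0.004,-0.005,0],[-0.004,-0.005,0]],"turn":[[0,0,0],[0,0,0],[0,0,0],[0,0,0]],"jaw":[0,0,0,0]}'
python3 - <<'E'
from h import *
im=vision.read_camera("top")
m=cv2.inRange(cv2.cvtColor(im,cv2.COLOR_RGB2HSV),(80,100,40),(100,255,255)); m[:, :290]=0
px=np.argwhere(m)[:,::-1]; print(len(px),cv2.minEnclosingCircle(np.float32(onplane("top",px,.1)*1000)))
cv2.imwrite("pics/s4.png",im[...,::-1])
E
```

```text
time_s: 25.9
position: [0.5589, -0.0984, 0.119]
eef_rot: [1.074, -2.945, -0.025]
ft_force: [-26.3, 27.3, 27.6]
gripper_width: 0.268
gripper_force: 65.3
752 ((689.34130859375, -83.71214294433594), 67.02140808105469)
```

The reaction force rises without motion and the dish is at (689,-84), so the deck is at its stop. I'll back off, release and lift.

```bash
python3 -m handwheel '{"xyz":[[0.003,0.004,0],[0.003,0.004,0],[0.003,0.004,0],[0.003,0.004,0],[0.003,0.004,0],[0.003,0.004,0],[0.003,0.004,-0.05],[0.003,0.004,-0.1],[0.003,0.004,-0.13],[0.003,0.004,-0.13]],"turn":[[0,0,0],[0,0,0],[0,0,0],[0,0,0],[0,0,0],[0,0,0],[0,0,0],[0,0,0],[0,0,0],[0,0,0]],"jaw":[0,0.7,1,1,1,1,1,1,1,1]}'
python3 - <<'E'
from h import *
im=grab("s5")
for n in M:
    print(n); [print(*x) for x in rects(n,im[n]) if x[0][0]>100 and x[0][1]<350]
plan([446,-402,200],-4,False)
plan([446,-402,200],176,False)
E
```

```text
time_s: 27.2
position: [0.5594, -0.1033, 0.25]
eef_rot: [-1.072, 2.949, 0.001]
ft_force: [0.7, -0.6, -0.7]
gripper_width: 1.004
gripper_force: 0.0
scene
[435.1  30.4] 128 -322 703 133 64 87
[388.8  39.3] 64 -327 515 99 51 -72
[195.4  77.5] 596 -319 -142 406 75 -90
[101.6  94.6] 243 -325 -448 207 59 -88
[474.6 202.8] 305 466 398 104 31 -10
[447.8 230.1] 314 528 286 97 32 0
[161.9 283.7] 435 451 -404 104 29 -4
[326.1 316.8] 223 658 -82 55 31 -60
[347.3 323.9] 83 691 -46 33 22 -62
top
[173.2 239.7] 479 523 288 96 30 0
[125.3 267.2] 487 458 399 97 30 -7
[467.9 272.1] 523 444 -401 98 30 -3
t27.3 pos [ 558. -103.  247.] psi -140 j1,j6 [-0.39 -2.66] | xyz [ 0.278 -0.157  0.046] turn [ 1.000e-03  6.000e-03 -2.375e+00]
t27.3 pos [ 558. -103.  247.] psi -140 j1,j6 [-0.39 -2.66] | xyz [ 0.278 -0.157  0.046] turn [ 0.005 -0.001  0.767]
```

View pics/top_s5.png

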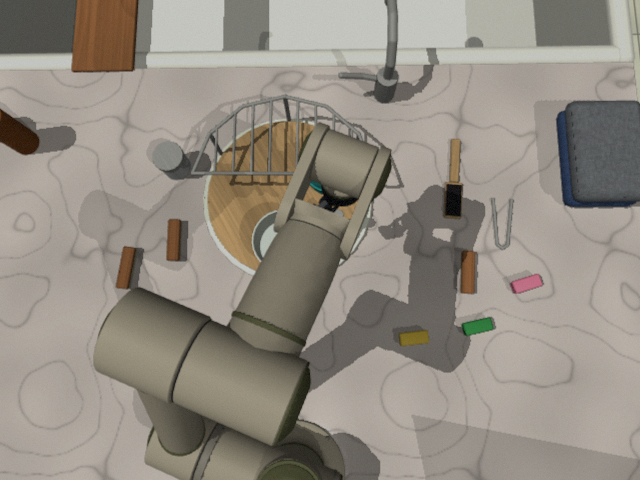

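The deck is at the far stop with the pot in front at about (270,240). The three long brushes have not moved. Next I'll take the right-hand long brush at (468,272), opening the jaws only partly since the scraper at (502,225) is close.

```bash
python3 -m handwheel '{"xyz":[[0.278,-0.157,0.046],[0.278,-0.157,0.046],[0.278,-0.157,0.046],[0.278,-0.157,0.046],[0.278,-0.157,0.046],[0.278,-0.157,0.046],[0.278,-0.157,0.046],[0.278,-0.157,0.046],[0.278,-0.157,0.046]],"turn":[[0.005,0,0.767],[0.005,0,0.767],[0.005,0,0.767],[0.005,0,0.767],[0.005,0,0.767],[0.005,0,0.767],[0.005,0,0.767],[0.005,0,0.767],[0.005,0,0.767]],"jaw":[1,1,1,1,1,0.8,0.8,0.8,0.8]}';  python3 -c "
from h import *
plan([446,-403,10],176)"
```

```text
time_s: 28.42
position: [0.4471, -0.4005, 0.2011]
eef_rot: [0.107, 3.139, -0.002]
ft_force: [-0.4, -0.0, 0.3]
gripper_width: 0.805
gripper_force: 0.0
t28.4 pos [ 447. -400.  201.] psi 176 j1,j6 [-0.93 -2.43] | xyz [ 0.001 -0.002  0.191] turn [-0.001  0.001  0.002]
```

```bash
python3 -m handwheel '{"xyz":[[0,-0.001,0.05],[0.001,-0.002,0.1],[0.001,-0.002,0.15],[0.001,-0.002,0.178],[0.001,-0.002,0.191],[0.001,-0.002,0.191],[0.001,-0.002,0.191],[0.001,-0.002,0.191],[0.001,-0.002,0.191],[0.001,-0.002,0.191],[0.001,-0.002,0.191],[0.001,-0.002,0.13],[0.001,-0.002,0.08],[0.001,-0.002,0],[0.001,-0.002,0]],"turn":[[0,0,0],[0,0,0],[0,0,0],[0,0,0],[0,0,0],[0,0,0],[0,0,0],[0,0,0],[0,0,0],[0,0,0],[0,0,0],[0,0,0],[0,0,0],[0,0,0],[0,0,0]],"jaw":[0.8,0.8,0.8,0.8,0.8,0.8,0,0,0,0,0,0,0,0,0]}';  python3 -c "
from h import *
plan([509,33,200],180)"
```

```text
time_s: 30.3
position: [0.4459, -0.4044, 0.2056]
eef_rot: [0.109, 3.135, -0.011]
ft_force: [0.8, -0.3, -1.2]
gripper_width: 0.337
gripper_force: 59.6
t30.3 pos [ 446. -404.  206.] psi 176 j1,j6 [-0.93 -2.43] | xyz [-0.032  0.441  0.003] turn [-0.007  0.005 -0.07 ]
```

```bash
python3 -m handwheel '{"xyz":[[-0.032,0.441,0.003],[-0.032,0.441,0.003],[-0.032,0.441,0.003],[-0.032,0.441,0.003],[-0.032,0.441,0.003],[-0.032,0.441,0.003],[-0.032,0.441,0.003],[-0.032,0.441,0.003],[-0.032,0.441,0.003],[-0.032,0.441,0.003],[-0.032,0.441,0.003],[-0.032,0.441,0.003]],"turn":[[-0.007,0.005,-0.07],[-0.007,0.005,-0.07],[-0.007,0.005,-0.07],[-0.007,0.005,-0.07],[-0.007,0.005,-0.07],[-0.007,0.005,-0.07],[-0.007,0.005,-0.07],[-0.007,0.005,-0.07],[-0.007,0.005,-0.07],[-0.007,0.005,-0.07],[-0.007,0.005,-0.07],[-0.007,0.005,-0.07]],"jaw":[0,0,0,0,0,0,0,0,0,0,0,0]}';  python3 - <<'E'
from h import *
im=grab("s6")
plan([509,33,85],180)
for n in M:
    print(n); [print(*x) for x in rects(n,im[n]) if x[0][0]>100 and x[0][1]<350]
    for c in ((509.5,20),):
        for a in range(0,360,10):
            u=proj(n,[.5095+.070*np.cos(np.radians(a)),.020+.070*np.sin(np.radians(a)),.110]); cv2.circle(im[n],tuple(map(int,u.round())),0,(255,0,0),-1)
cv2.imwrite("pics/c6.png",np.hstack([cv2.resize(im["top"][160:300,200:400],(400,280)),cv2.resize(im["scene"][160:300,280:480],(400,280))])[...,::-1])
E
```

```text
time_s: 31.8
position: [0.508, 0.0333, 0.1974]
eef_rot: [-0.002, -3.137, -0.01]
ft_force: [0.0, -0.4, -0.9]
gripper_width: 0.342
gripper_force: 59.6
t31.9 pos [508.  34. 197.] psi 180 j1,j6 [-0.17 -1.74] | xyz [-0.002 -0.001  0.112] turn [ 0.006 -0.005 -0.001]
scene
[435.2  30.1] 100 -321 702 123 50 -89
[300.4  57. ] 176 -319 185 134 66 -87
[226.9  70.6] 283 -324 -64 214 65 90
[165.9  82.8] 265 -322 -261 180 70 89
[357.8 205. ] 281 362 111 111 35 -5
[474.4 202.6] 314 465 396 104 32 -7
[447.5 230.1] 336 529 285 99 32 0
[326.  316.9] 225 658 -82 55 31 -60
[347.3 323.7] 87 691 -46 33 22 -62
top
[324.  157.6] 71 723 -70 43 11 -63
[340.3 167.5] 78 699 -110 26 20 90
[328.  178.6] 103 667 -84 48 22 86
[173.3 239.7] 487 524 288 99 30 0
[270.5 243.1] 69 515 58 25 18 -13
[125.2 267.4] 489 458 399 98 31 -7
```

View pics/c6.png

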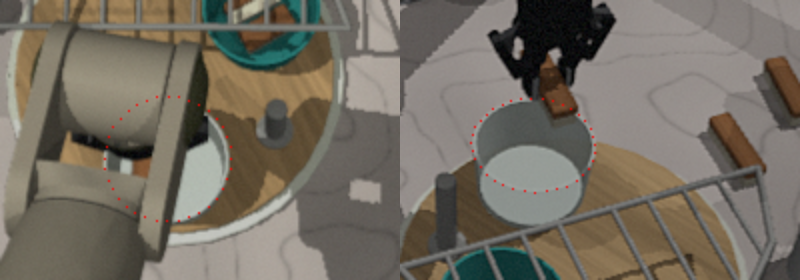

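The predicted rim (red dots) falls on the pot's rim in both views. The brush is held level over it, so I'll lower and release.

```bash
python3 -m handwheel '{"xyz":[[-0.002,-0.001,0.05],[-0.002,-0.001,0.09],[-0.002,-0.001,0.115],[-0.002,-0.001,0.115],[-0.002,-0.001,0.115],[-0.002,-0.001,0.115],[-0.002,-0.001,0.115],[-0.002,-0.001,0.05],[-0.002,-0.001,0],[-0.002,-0.001,0]],"turn":[[0,-0.005,0],[0,-0.005,0],[0,-0.005,0],[0,-0.005,0],[0,-0.005,0],[0,-0.005,0],[0,-0.005,0],[0,-0.005,0],[0,-0.005,0],[0,-0.005,0]],"jaw":[0,0,0,0,0.5,0.5,0.5,0.5,0.7,1]}';  python3 -c "
from h import *
plan([526,288,200],180)"
```

```text
time_s: 33.15
position: [0.5114, 0.0329, 0.2015]
eef_rot: [-0.001, 3.132, 0.008]
ft_force: [-1.1, 0.3, -0.6]
gripper_width: 0.887
gripper_force: 0.0
t33.1 pos [511.  33. 202.] psi -180 j1,j6 [-0.17 -1.74] | xyz [-0.015  0.255  0.003] turn [0.005 0.009 0.   ]
```

```bash
python3 -m handwheel '{"xyz":[[-0.015,0.255,0.003],[-0.015,0.255,0.003],[-0.015,0.255,0.003],[-0.015,0.255,0.003],[-0.015,0.255,0.003],[-0.015,0.255,0.003],[-0.015,0.255,0.003],[-0.015,0.255,0.003]],"turn":[[0.005,0.009,0],[0.005,0.009,0],[0.005,0.009,0],[0.005,0.009,0],[0.005,0.009,0],[0.005,0.009,0],[0.005,0.009,0],[0.005,0.009,0]],"jaw":[1,1,1,1,1,0.8,0.8,0.8]}';  python3 - <<'E'
from h import *
im=grab("s7")
for n in M:
    print(n); [print(*x) for x in rects(n,im[n]) if x[0][0]>100 and 180<x[0][1]<280]
plan([526,288,10],180)
E
```

```text
time_s: 34.15
position: [0.5252, 0.2869, 0.1961]
eef_rot: [-0.002, -3.133, -0.002]
ft_force: [0.1, -0.1, 0.1]
gripper_width: 0.805
gripper_force: 0.0
scene
[474.1 202.5] 322 465 396 103 32 -7
[447.5 230.1] 335 528 285 97 33 0
[348.1 241.4] 284 475 42 77 31 -1
top
[173.6 242.4] 421 523 288 96 30 0
[279.6 242.7] 443 515 36 98 26 0
t34.2 pos [525. 287. 196.] psi 180 j1,j6 [ 0.3  -1.27] | xyz [-0.002  0.     0.186] turn [ 0.001 -0.008 -0.001]
```

```bash
python3 -m handwheel '{"xyz":[[-0.001,0,0.05],[-0.001,0,0.1],[-0.001,0,0.15],[-0.001,0,0.175],[-0.001,0,0.187],[-0.001,0,0.187],[-0.001,0,0.187],[-0.001,0,0.187],[-0.001,0,0.187],[-0.001,0,0.187],[-0.001,0,0.187],[-0.001,0,0.13],[-0.001,0,0.08],[-0.001,0,0],[-0.001,0,0]],"turn":[[0,-0.008,0],[0,-0.008,0],[0,-0.008,0],[0,-0.008,0],[0,-0.008,0],[0,-0.008,0],[0,-0.008,0],[0,-0.008,0],[0,-0.008,0],[0,-0.008,0],[0,-0.008,0],[0,-0.008,0],[0,-0.008,0],[0,-0.008,0],[0,-0.008,0]],"jaw":[0.8,0.8,0.8,0.8,0.8,0.8,0,0,0,0,0,0,0,0,0]}';  python3 -c "
from h import *
plan([509,4,200],180)"
```

```text
time_s: 36.12
position: [0.5268, 0.2885, 0.2007]
eef_rot: [-0.001, 3.135, 0.005]
ft_force: [0.2, -0.2, -1.1]
gripper_width: 0.338
gripper_force: 59.4
t36.1 pos [527. 288. 201.] psi -180 j1,j6 [ 0.3  -1.27] | xyz [ 0.018 -0.284 -0.   ] turn [0.004 0.007 0.   ]
```

```bash
python3 -m handwheel '{"xyz":[[0.018,-0.284,0],[0.018,-0.284,0],[0.018,-0.284,0],[0.018,-0.284,0],[0.018,-0.284,0],[0.018,-0.284,0],[0.018,-0.284,0],[0.018,-0.284,0],[0.018,-0.284,0]],"turn":[[0,0.007,0],[0,0.007,0],[0,0.007,0],[0,0.007,0],[0,0.007,0],[0,0.007,0],[0,0.007,0],[0,0.007,0],[0,0.007,0]],"jaw":[0,0,0,0,0,0,0,0,0]}';  python3 -c "
from h import *
plan([509,3,85],180)"
```

```text
time_s: 37.25
position: [0.508, 0.0049, 0.1957]
eef_rot: [0.002, -3.134, -0.002]
ft_force: [-0.2, -0.1, -0.1]
gripper_width: 0.341
gripper_force: 59.6
t37.2 pos [508.   5. 196.] psi -180 j1,j6 [-0.22 -1.8 ] | xyz [-0.002 -0.002  0.111] turn [ 0.001 -0.008  0.002]
```

```bash
python3 -m handwheel '{"xyz":[[-0.001,-0.002,0.05],[-0.001,-0.002,0.09],[-0.001,-0.002,0.115],[-0.001,-0.002,0.115],[-0.001,-0.002,0.115],[-0.001,-0.002,0.115],[-0.001,-0.002,0.115],[-0.001,-0.002,0.05],[-0.001,-0.002,0],[-0.001,-0.002,0]],"turn":[[0,-0.008,0],[0,-0.008,0],[0,-0.008,0],[0,-0.008,0],[0,-0.008,0],[0,-0.008,0],[0,-0.008,0],[0,-0.008,0],[0,-0.008,0],[0,-0.008,0]],"jaw":[0,0,0,0,0.5,0.5,0.5,0.5,0.7,1]}';  python3 -c "
from h import *
plan([461,398,200],172)"
```

```text
time_s: 38.5
position: [0.5105, 0.0018, 0.1997]
eef_rot: [-0.0, 3.133, -0.001]
ft_force: [-0.4, -0.3, -0.6]
gripper_width: 0.891
gripper_force: 0.0
t38.5 pos [510.   2. 200.] psi -180 j1,j6 [-0.23 -1.8 ] | xyz [ 0.049  0.396 -0.001] turn [-0.     0.009  0.14 ]
```

```bash
python3 -m handwheel '{"xyz":[[0.049,0.396,0],[0.049,0.396,0],[0.049,0.396,0],[0.049,0.396,0],[0.049,0.396,0],[0.049,0.396,0],[0.049,0.396,0],[0.049,0.396,0],[0.049,0.396,0],[0.049,0.396,0],[0.049,0.396,0]],"turn":[[0,0.009,0.14],[0,0.009,0.14],[0,0.009,0.14],[0,0.009,0.14],[0,0.009,0.14],[0,0.009,0.14],[0,0.009,0.14],[0,0.009,0.14],[0,0.009,0.14],[0,0.009,0.14],[0,0.009,0.14]],"jaw":[1,1,1,1,1,1,1,1,0.8,0.8,0.8]}';  python3 - <<'E'
from h import *
im=grab("s8")
for n in M:
    print(n); [print(*x) for x in rects(n,im[n]) if x[0][0]>100 and 180<x[0][1]<280]
plan([461,398,10],172)
cv2.imwrite("pics/c8.png",np.hstack([cv2.resize(im["top"][160:300,200:400],(400,280)),cv2.resize(im["scene"][160:300,280:480],(400,280))])[...,::-1])
E
```

```text
time_s: 39.88
position: [0.4602, 0.3973, 0.1963]
eef_rot: [-0.221, -3.125, -0.002]
ft_force: [-0.2, 0.7, -0.3]
gripper_width: 0.799
gripper_force: 0.0
scene
[474.1 202.6] 322 464 396 102 33 -7
[342.3 241.8] 567 474 27 80 61 -1
top
[286. 243.] 1015 514 21 101 57 0
[125.2 267.4] 499 458 399 97 30 -8
t40.0 pos [460. 398. 196.] psi 172 j1,j6 [ 0.52 -0.92] | xyz [-0.002  0.     0.186] turn [ 0.001 -0.009 -0.001]
```

View pics/c8.png

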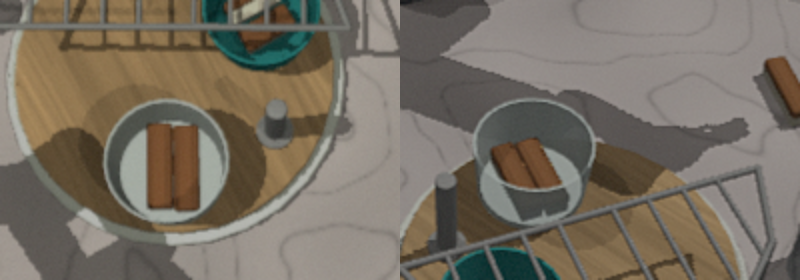

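Two long brushes lie side by side in the pot, at crop pixels (160,165) and (186,165). The last one goes on top.

```bash
python3 -m handwheel '{"xyz":[[-0.001,0,0.05],[-0.001,0,0.1],[-0.001,0,0.15],[-0.001,0,0.175],[-0.001,0,0.187],[-0.001,0,0.187],[-0.001,0,0.187],[-0.001,0,0.187],[-0.001,0,0.187],[-0.001,0,0.187],[-0.001,0,0.187],[-0.001,0,0.13],[-0.001,0,0.08],[-0.001,0,0],[-0.001,0,0]],"turn":[[0,-0.008,0],[0,-0.008,0],[0,-0.008,0],[0,-0.008,0],[0,-0.008,0],[0,-0.008,0],[0,-0.008,0],[0,-0.008,0],[0,-0.008,0],[0,-0.008,0],[0,-0.008,0],[0,-0.008,0],[0,-0.008,0],[0,-0.008,0],[0,-0.008,0]],"jaw":[0.8,0.8,0.8,0.8,0.8,0.8,0,0,0,0,0,0,0,0,0]}';  python3 -c "
from h import *
plan([509,20,200],180)"
```

```text
time_s: 41.85
position: [0.4617, 0.3985, 0.2009]
eef_rot: [0.219, 3.128, 0.008]
ft_force: [-0.0, -0.5, -0.8]
gripper_width: 0.339
gripper_force: 59.4
t41.9 pos [462. 398. 201.] psi 172 j1,j6 [ 0.52 -0.91] | xyz [-0.1   -0.368 -0.001] turn [ 0.005  0.006 -0.14 ]
```

```bash
python3 -m handwheel '{"xyz":[[-0.1,-0.368,0],[-0.1,-0.368,0],[-0.1,-0.368,0],[-0.1,-0.368,0],[-0.1,-0.368,0],[-0.1,-0.368,0],[-0.1,-0.368,0],[-0.1,-0.368,0],[-0.1,-0.368,0],[-0.1,-0.368,0],[-0.1,-0.368,0]],"turn":[[0,0.006,-0.14],[0,0.006,-0.14],[0,0.006,-0.14],[0,0.006,-0.14],[0,0.006,-0.14],[0,0.006,-0.14],[0,0.006,-0.14],[0,0.006,-0.14],[0,0.006,-0.14],[0,0.006,-0.14],[0,0.006,-0.14]],"jaw":[0,0,0,0,0,0,0,0,0,0,0]}';  python3 -c "
from h import *
plan([509,20,85],180)"
```

```text
time_s: 43.22
position: [0.5085, 0.0203, 0.1958]
eef_rot: [0.002, -3.135, -0.002]
ft_force: [1.4, -0.6, -0.6]
gripper_width: 0.335
gripper_force: 59.5
t43.2 pos [509.  20. 196.] psi -180 j1,j6 [-0.19 -1.77] | xyz [-0.001 -0.     0.111] turn [ 0.001 -0.007  0.001]
```

```bash
python3 -m handwheel '{"xyz":[[-0.001,0,0.05],[-0.001,0,0.09],[-0.001,0,0.11],[-0.001,0,0.115],[-0.001,0,0.115],[-0.001,0,0.115],[-0.001,0,0.115],[-0.001,0,0.115],[-0.001,0,0.05],[-0.001,0,0],[-0.001,0,-0.05],[-0.001,0.1,-0.05],[-0.001,0.2,-0.05],[-0.001,0.25,-0.05],[-0.001,0.25,-0.05],[-0.001,0.25,-0.05]],"turn":[[0,-0.007,0],[0,-0.007,0],[0,-0.007,0],[0,-0.007,0],[0,-0.007,0],[0,-0.007,0],[0,-0.007,0],[0,-0.007,0],[0,-0.007,0],[0,-0.007,0],[0,-0.007,0],[0,-0.007,0],[0,-0.007,0],[0,-0.007,0],[0,-0.007,0],[0,-0.007,0]],"jaw":[0,0,0,0,0,0.5,0.5,0.5,0.5,0.5,1,1,1,1,1,1]}';  python3 - <<'E'
from h import *
im=grab("s9")
cv2.imwrite("pics/c9.png",np.hstack([cv2.resize(im["top"][130:300,120:520],(480,204*1)),cv2.resize(im["scene"][180:350,280:480],(300,204))])[...,::-1])
cv2.imwrite("pics/c9.png",np.vstack([cv2.resize(im["top"][130:300,120:520],(600,255)),np.hstack([cv2.resize(im["scene"][200:340,270:470],(400,280)),cv2.resize(im["top"][130:270,210:310],(200,280))])])[...,::-1])
m=cv2.inRange(cv2.cvtColor(im["top"],cv2.COLOR_RGB2HSV),(80,100,40),(100,255,255)); m[:, :290]=0
print(cv2.minEnclosingCircle(np.float32(onplane("top",np.argwhere(m)[:,::-1],.1)*1000)))
for n in M:
    print(n); [print(*x) for x in rects(n,im[n],.08) if x[0][0]>100 and 180<x[0][1]<280]
E
```

```text
time_s: 45.22
position: [0.509, 0.2731, 0.2458]
eef_rot: [-0.009, 3.141, 0.003]
ft_force: [0.4, -0.9, 0.5]
gripper_width: 0.997
gripper_force: 0.0
((682.1781005859375, -84.98233032226562), 69.98990631103516)
scene
[344.4 237.4] 381 502 21 97 33 0
[334. 243.] 130 508 -10 64 18 0
top
[286.2 242.5] 898 508 16 102 56 1
```

View pics/c9.png

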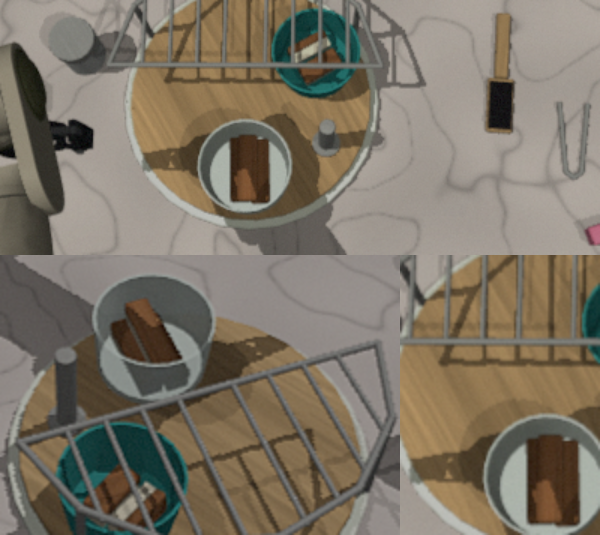

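Run:
```python
from h import *
for t in ("s6","s8","s9"):
    im=cv2.imread(f"pics/top_{t}.png")[...,::-1].copy()
    m=cv2.inRange(cv2.cvtColor(im,cv2.COLOR_RGB2HSV),(80,100,40),(100,255,255)); m[:, :290]=0
    m=cv2.morphologyEx(m,cv2.MORPH_OPEN,np.ones((3,3)))
    print(t,cv2.minEnclosingCircle(np.float32(onplane("top",np.argwhere(m)[:,::-1],.1)*1000)))
for d in (0,2,4,6): 
    a=np.radians(60-d); print(d,proj("top",[.629-.14*np.cos(a),.02-.14*np.sin(a),.151]),proj("scene",[.629-.14*np.cos(a),.02-.14*np.sin(a),.151]))
cv2.imwrite("pics/c10.png",np.hstack([cv2.resize(im["top" and slice(195,245)][:,310:360],(400,400),interpolation=0),cv2.resize(cv2.imread("pics/scene_s9.png")[...,::-1][225:275,280:330],(400,400),interpolation=0)])[...,::-1])
```

```text
s6 ((682.3933715820312, -84.70085144042969), 69.72930145263672)
s8 ((682.3933715820312, -84.70085144042969), 69.72930145263672)
s9 ((682.3933715820312, -84.70085144042969), 69.72930145263672)
0 [338.44992988 212.47455675] [302.58787148 250.2826975 ]
2 [337.29482983 214.38379904] [303.07123866 248.51157389]
4 [336.07071545 216.2545023 ] [303.63057395 246.76318962]
6 [334.77902675 218.08422591] [304.26464026 245.03937865]
```

View pics/c10.png

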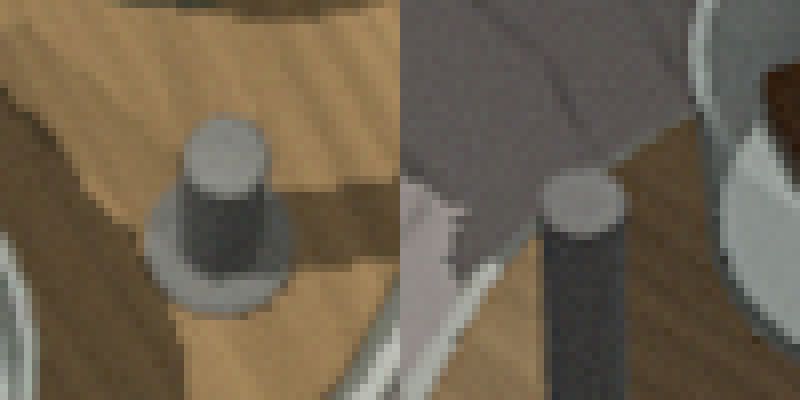

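The post top sits at top (338,214) and scene (303,250), within about 1–2° of the stop and well inside 0.1 rad. All brushes are in their containers and the robot is clear.

```bash
python3 -c "
from bench import sign_off
print(sign_off())"
```

```text
the job is handed in; nothing more can be done
None
```

I handed the job in: both short brushes are in the turquoise dish and all three long brushes are in the frosted pot. The carousel stands within about 2° of the pot stop by camera, and the canister, foot file and scraper look undisturbed; the sign-off returned no verdict.

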